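# Fit a latched polariser cartridge into a rotation mount

### The arm

A 7-joint arm with a two-finger parallel gripper is mounted at the origin on a cart in front of the work surface, level with it; the furniture and walls round the work are solid. World frame = base frame: x ahead of the robot, y to its left, z up, the work surface at z = 0. Lengths are in m, angles in rad, forces in N, time in s.
With the tool pointing down it reaches from about 0.4 to 0.85 m from the base axis. Payload 4.4 kg.
Tool frame: the origin (TCP) lies midway between the tips of the shut fingers; the grasp point (between the pads) lies 19 mm behind it; z points along the fingers, y is the line along which they close (so a half turn about z gives the same grasp; the last joint's range is limited). The gripper opens to 94 mm and grips with 3 to 60 N. Pads are 16 mm wide; open, the fingers measure 119 mm over their backs; the gripper's body (75 mm by 177 mm) begins 78 mm behind the grasp point.
Start: joints at [1.106, 0.628, 0.038, 1.517, -0.027, 0.996, -0.02], TCP at [0.252, -0.599, 0.177] pointing down, gripper open.
Joint ranges: [-3.06, 3.06], [-0.37, 2.12], [-1.25, 1.32], [0.18, 2.47], [-1.1, 4.24], [0.23, 1.98], [-2.94, 2.94]. Speed limits (rad/s): [2.57, 2.57, 3.14, 3.14, 3.14, 3.14, 3.14].

### API

Orientations are given as [roll, pitch, yaw] about the fixed x, y, z axes, in that order (R = Rz(yaw) Ry(pitch) Rx(roll)).
In Python, from rig import arm gives the robot as it stands. Calls block until the motion is done:
- arm.move_ptp(position, orientation): joint-space move of the TCP to a pose.
- arm.movel(position, ori=None, rate=0.15, stop_force=None): straight line of the TCP; ori=None keeps the orientation; rate is the mean speed in m/s. With stop_force (N) it stops when the force on the tool has changed by that much, and returns True; else False.
- arm.goto_joints(angles): joint-space move.
- arm.grip(opening): finger opening in m; the grip force is fixed at half the most; returns when the fingers have stopped.
- arm.sleep(seconds).
- arm.ik(position, orientation): joint angles nearest the present ones, or None.
- arm.get_state(): the state.
- arm.grab_frame(name): name is "scene" or "top" or "wrist"; returns a dict with "img" (400x640x3 uint8, red, green, blue), "mtx" (3x3 intrinsics, pixels), "k1" (the pictures are not rectified: a ray, as slopes to the right and down, at radius r is drawn at 1 + k1 r^2 times it, then the intrinsics apply), "extrinsics" (4x4, takes a point from world to camera coordinates). Camera axes: x right, y down, z forward; pixel columns grow to the right and rows downward; lengths in m; the calibration is good to about 2 mm. A picture is of the moment at which its call begins. There is no depth.
A pose or a line that the arm cannot do raises arm.PlanningError and nothing moves.
- arm.sign_off(): hands the job in; it is judged then, once.
The state is a dict: "time": time; "joint_pos": joint angles; "qd": joint speeds; "joint_efforts": joint torques, N m; "tcp_pos": TCP position; "tool_rot": TCP orientation; "ft_force": force on the tool from outside, world axes, zero at the start; "ft_torque": the same for the moment, N m; "width": finger opening in m; "grip_force": force on a finger pad.
Only numpy, scipy, OpenCV 4.12 (cv2) and the standard library are available. Lean on these libraries where they do the work, as an engineer would, in place of code of your own. Each camera call takes 0.05 s, during which the arm holds its last target. There are 200 camera calls.

### The job

Take the polariser cartridge with the blue tabs from the storage block and fit it in the collar of the rotation mount: keep its two tabs squeezed so that the latches are drawn in, and turn it under light pressure until the flats of its foot find the slot of the rotor deep in the bore and it drops in. Push it fully home, its flange flush on the collar, and let go so that both tabs spring out and the latches catch under the rim. Leave the yellow cartridge and the other loose things where they are.

Things in the scene. Friction and masses are not known exactly. Their poses are not given: they have to be found in the camera images.
- blue_cartridge: Upright round polariser cartridge with two blue release tabs, 88 mm tall, 0.22 to 0.35 kg. Origin: centre of its underside; z up its axis. From below: keyed foot (10 mm), round spigot 37.6 mm in diameter up to 34 mm, flange 56 mm in diameter from 34 to 40 mm, black barrel 43 mm in diameter up to 88 mm. Tabs on its +y and -y sides. Turned by half a turn about z it fits the same.
- blue_cartridge_foot (a point): Centre of the underside of the foot (the cartridge's origin). The foot is 10 mm high, a 37.6 mm circle with two flats, 26 mm across the flats; the flats face the cartridge's +x and -x. The round sides of its lowest 3 mm are bevelled, 2.3 mm in; the flats are not.
- blue_cartridge_grip (a point): Point on the cartridge's axis midway between the tabs, 63 mm above the underside. The tabs are 20 mm wide, reach from 46 to 80 mm above the underside and measure 58 mm over their outer faces, 48 mm squeezed in fully. About 5 N squeezes a tab; a grip of 40 N across both holds the cartridge rigidly with the latches drawn in. Keep fingertips above the flange (40 mm).
- blue_cartridge_flange (a point): Point on the cartridge's axis at the underside of its flange, 34 mm above the cartridge's origin.
- blue_tab_left (a joint): Inward travel of the blue tab on the cartridge's +y side, m: 0 free, 0.005 fully squeezed. It carries a square steel latch tooth, 20.5 to 28.5 mm above the underside, that stands out 4 mm from the spigot when free (it cannot enter the collar so) and lies inside the spigot when squeezed 4 mm or more. A spring pushes it out.
- blue_tab_right (a joint): The same for the blue tab on the cartridge's -y side.
- rotation_mount: Fixed rotation mount on four posts above a fold mirror, dark grey, 112 x 112 mm, 110 mm high; worm box and motor on its +x side, lower than the collar. Origin on the bore's axis at table height; z up. Round collar 64 mm in diameter, bore 40 mm in diameter, undercut from 4.5 to 14 mm below its top for the latches. The keyed rotor lies inside.
- rotor_face (a point): Centre of the rotor's upper face, in the bore 26 mm below the collar's top; axes as the mount's. The brass rotor's opening has two flats 28 mm apart. It stands turned by up to 0.7 rad either way from flats facing the mount's +x and -x (cartridge x along mount x); its angle is not reported. A self-locking worm holds it still.
- collar_top (a point): Centre of the collar's top face, 110 mm above the table, where the flange seats. Not in line with the rotor (over about 0.08 rad off), the cartridge rests on it with the flange about 8 mm above the collar, or 5 to 8 mm where the bevel just enters; in line it goes down until the flange meets the collar. Contacts give by about 1 mm.
- storage_block: Fixed wooden block 190 x 84 x 22 mm, origin under its centre; two wells 42 mm in diameter, 12 mm deep, 50 mm either way along its x axis. The two cartridges stand loose in them, in either order, undersides 10 mm above the table, y axes within 0.3 rad of the block's.
- yellow_cartridge: Cartridge of the same shape with yellow tabs, in the other well; to be left there.
- glass_cell: Small glass cell in a steel holder, 32 x 35 x 48 mm, loose bystander behind the work; origin under its centre.
- screw_jar: White screw-cap pot, 38 mm in diameter, 48 mm tall, loose bystander left of the storage block; origin under its centre.
- lens_ring: Lens ring with stub, 66 x 116 x 18 mm, lying loose to the right of the mount; origin under its centre.
- marker_pen: Red marker pen, 127 mm long, lying loose in front of the storage block; origin under its centre.

How it is judged:
On the way, in this order (a step that is already met when the one before it is completed fails the run):
1. the blue cartridge stands in the collar, both tabs squeezed, not yet home (horizontal distance between blue_cartridge_flange and collar_top below 0.004 m and z of blue_cartridge_flange in the frame of collar_top between 0.003 and 0.025 m and value of joint each of blue_tab_left, blue_tab_right above 0.003 m), for 0.05 s.
2. it is fully home, flange on the collar (horizontal distance between blue_cartridge_flange and collar_top below 0.003 m and z of blue_cartridge_flange in the frame of collar_top below 0.0018 m), for 0.1 s.
At the end, for the whole second after the job is handed in: The blue cartridge stands upright in the collar, on its axis within 3 mm, its flange within 1.8 mm of the collar's top, both tabs sprung out to within 1.5 mm of their free position (latches under the rim), at rest; the yellow cartridge still stands in its well (all of step 2 and angle between blue_cartridge's own z axis and vertical below 0.04 rad and value of joint each of blue_tab_left, blue_tab_right below 0.0015 m and linear speed of blue_cartridge below 0.01 m/s and distance of yellow_cartridge from where it was at the start of the episode below 0.012 m and angle between yellow_cartridge's own z axis and vertical below 0.1 rad); the robot touches nothing.
It fails at once if the cartridge is forced against the mount (contact forces over 100 N in all) (contact force between blue_cartridge and rotation_mount above 100 N).
It fails at once if the yellow cartridge is taken out or knocked over (distance of yellow_cartridge from where it was at the start of the episode above 0.03 m).
It fails at once if a loose bystander is shoved away or knocked over (distance of any of glass_cell, screw_jar, lens_ring, marker_pen from where it was at the start of the episode above 0.03 m).
It also fails if it takes over 51 s, if anything falls off the work surface, if the arm or the gripper's body presses on something with over 40 N, if the wrist force passes 120 N, or if a joint passes its speed limit or range.

## Working session

There is one attempt and no reset: what is moved stays moved. The work goes in short steps, each a Python script; the robot and the scene stay as the last script left them, time stands still between calls to the robot, and variables do not carry over. Pictures are saved under pics/ and viewed, at most 10 in all, crops included, and the job is handed in when it is done.

```bash
mkdir -p pics; ls; python3 - <<'E'
from rig import arm
import cv2,json
s=arm.get_state(); print(s)
for n in ("scene","top"):
    f=arm.grab_frame(n); cv2.imwrite(f"pics/{n}0.png",f["img"][:,:,::-1]); print(n,f["mtx"].tolist(),f["k1"],f["extrinsics"].round(4).tolist())
E
```

```text
pics
{'time': 0.0, 'joint_pos': array([ 1.10622327,  0.62932458,  0.03844479,  1.51829755, -0.02699425,
        0.99629622, -0.02002774]), 'qd': array([ 1.04254637e-03,  2.31531903e-03, -5.60536841e-04,  1.01174557e-05,
        3.31130041e-04, -7.72794343e-04,  1.00489984e-04]), 'joint_efforts': array([ 2.58178770e-04, -5.49727356e+01,  1.14418253e+00, -1.86631930e+01,
       -5.20966435e-02,  2.37178802e-02,  1.58664297e-04]), 'tcp_pos': array([ 0.25214642, -0.5983612 ,  0.17569072]), 'tool_rot': array([-3.13978523e+00,  2.77868580e-05,  3.98747777e-01]), 'ft_force': array([0.5197904 , 0.23872771, 0.66155507]), 'ft_torque': array([0.05471069, 0.01001705, 0.04166382]), 'grip_force': 0.0, 'width': 0.09394096152479364}
scene [[380.938369376651, 0.0, 324.83914470882627], [0.0, 380.938369376651, 201.53085073234482], [0.0, 0.0, 1.0]] -0.02821043709262214 [[-0.8159, -0.578, 0.0146, 0.4244], [-0.4302, 0.5899, -0.6834, 0.291], [0.3864, -0.5639, -0.7299, 0.8945], [0.0, 0.0, 0.0, 1.0]]
top [[427.35674554134073, 0.0, 323.6040856807716], [0.0, 427.35674554134073, 204.61013883839072], [0.0, 0.0, 1.0]] -0.09591340672705749 [[0.0145, -0.9998, -0.0134, -0.0021], [-0.9876, -0.0122, -0.1566, 0.5504], [0.1564, 0.0155, -0.9876, 1.4065], [0.0, 0.0, 0.0, 1.0]]
```

View pics/top0.png

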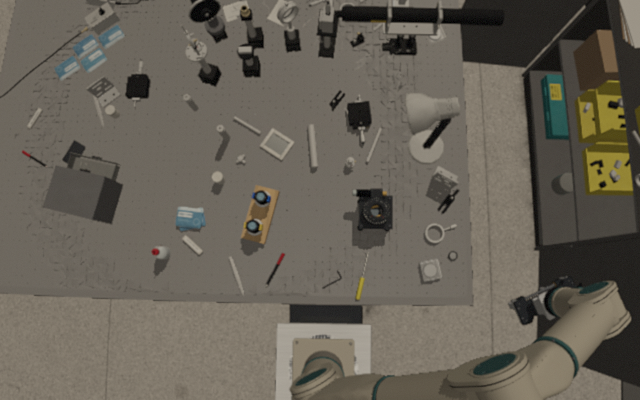

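View pics/scene0.png

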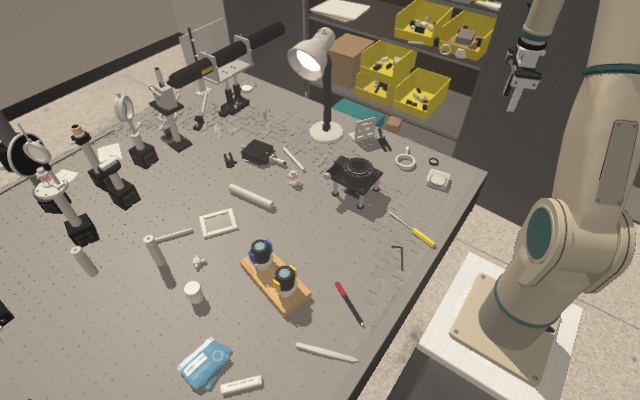

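The top view shows the block at about (260,215). The blue cartridge is at about (263,197), the yellow one at about (253,227), and the mount's collar at about (375,210). The scene view agrees: blue stands on the far side, yellow nearer the robot. Next I'll get coarse positions and take a wrist picture above each.

```bash
cat > h.py <<'E'
import numpy as np, cv2
from rig import arm
def ray(f,px):
    n=cv2.undistortPoints(np.array(px,float).reshape(-1,1,2),f["mtx"],np.array([f["k1"],0,0,0.])).reshape(-1,2)
    R,t=f["extrinsics"][:3,:3],f["extrinsics"][:3,3]
    return -R.T@t, np.c_[n,np.ones(len(n))]@R
def onz(f,px,z):
    o,d=ray(f,px); return o+d*((z-o[2])/d[:,2])[:,None]
def snap(n,file):
    f=arm.grab_frame(n); cv2.imwrite("pics/"+file,f["img"][:,:,::-1]); return f
def mask(f,lo,hi):
    return cv2.inRange(cv2.cvtColor(f["img"],cv2.COLOR_RGB2HSV),np.array(lo),np.array(hi))
E
python3 - <<'E'
from h import *
f=arm.grab_frame("top")
m=mask(f,(105,110,60),(130,255,255)); c=cv2.connectedComponentsWithStats(m); 
for s,ce in zip(c[2][1:],c[3][1:]):
    if s[4]>5: print("blue",s,ce.round(1), onz(f,[ce],.08).round(3))
m=mask(f,(8,80,80),(22,255,255)); c=cv2.connectedComponentsWithStats(m)
for s,ce in zip(c[2][1:],c[3][1:]):
    if s[4]>60: print("wood",s,ce.round(1), onz(f,[ce],.022).round(3))
print(onz(f,[(263,197),(253,227)],.098).round(3), onz(f,[(376,210)],.11).round(3))
# other view
g=arm.grab_frame("scene"); print(onz(g,[(262,246),(286,271)],.098).round(3),onz(g,[(358,167)],.11).round(3))
E
```

```text
blue [252 193   3   5  10] [253.3 194.9] [[0.574 0.24  0.08 ]]
blue [266 196   4   6  17] [267.8 198.6] [[0.563 0.191 0.08 ]]
wood [597  30  21  43 611] [607.3  50.4] [[ 1.172 -1.084  0.022]]
wood [241 185  38  59 921] [260.8 215.3] [[0.514 0.222 0.022]]
[[0.565 0.204 0.098]
 [0.465 0.233 0.098]] [[ 0.524 -0.165  0.11 ]]
[[0.559 0.21  0.098]
 [0.467 0.231 0.098]] [[ 0.517 -0.159  0.11 ]]
```

```bash
python3 - <<'E'
from h import *
P=np.pi
arm.move_ptp([0.52,-0.16,0.30],[P,0,-0.0]); f=snap("wrist","w_mount.png"); np.save("m.npy",f,allow_pickle=True)
print(arm.get_state()["time"],arm.get_state()["joint_pos"].round(2))
arm.move_ptp([0.567,0.213,0.27],[P,0,-0.22]); f=snap("wrist","w_cart.png"); np.save("c.npy",f,allow_pickle=True)
print(arm.get_state()["time"],arm.get_state()["joint_pos"].round(2),arm.get_state()["tcp_pos"])
E
```

```text
2.1583 [ 0.22  0.36  0.04  1.64 -0.01  1.15 -1.31]
3.6167 [-0.38  0.48 -0.03  1.52  0.02  1.15 -2.21] [0.56772667 0.21083428 0.27018878]
```

View pics/w_mount.png

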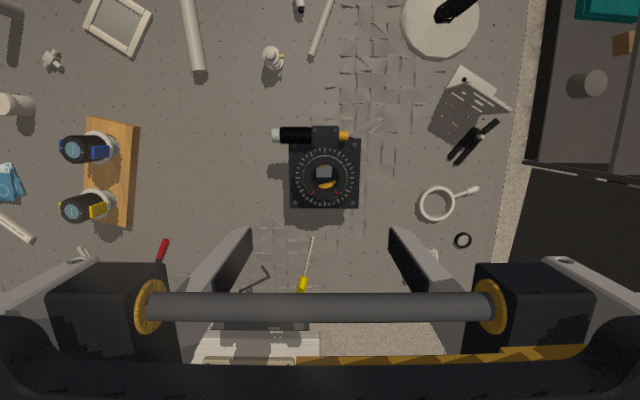

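View pics/w_cart.png

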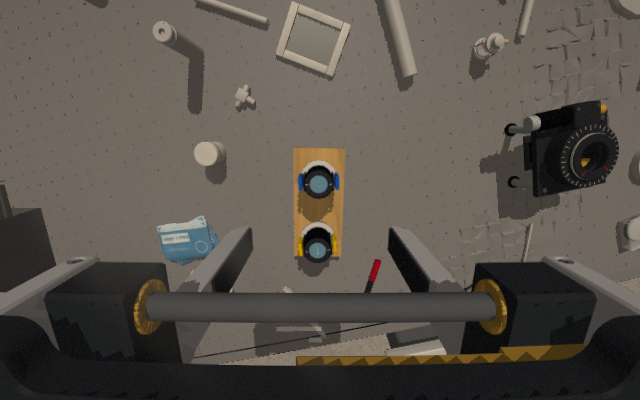

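Mount view: the collar is centred near (325,180), with the worm box on the far (+x) side. The cartridge view shows the blue tabs at (303,182) and (335,181), with yellow below at (317,245). I'll zoom in on both.

```bash
python3 - <<'E'
from h import *
m=np.load("m.npy",allow_pickle=True).item(); c=np.load("c.npy",allow_pickle=True).item()
a=cv2.resize(m["img"][120:220,275:375],(400,400),interpolation=cv2.INTER_CUBIC)
a=np.clip(a.astype(float)*2,0,255).astype(np.uint8)
b=cv2.resize(c["img"][140:240,270:370],(400,400),interpolation=cv2.INTER_CUBIC)
cv2.imwrite("pics/zoom1.png",np.hstack([a,b])[:,:,::-1])
for f in (m,c): print("cam",ray(f,[(320,200)])[0].round(3),f["mtx"][0,0])
k=mask(c,(105,110,40),(130,255,255)); s=cv2.connectedComponentsWithStats(k)
for st,ce in zip(s[2][1:],s[3][1:]):
    if st[4]>15: print(st,ce.round(1),onz(c,[ce],.085).round(4))
E
```

```text
cam [ 0.592 -0.16   0.507] 278.16307256752117
cam [0.638 0.196 0.477] 278.16307256752117
[334 173   5  16  70] [336.1 180.7] [[0.5648 0.1889 0.085 ]]
[299 174   5  16  70] [300.8 181.5] [[0.5747 0.2384 0.085 ]]
```

View pics/zoom1.png

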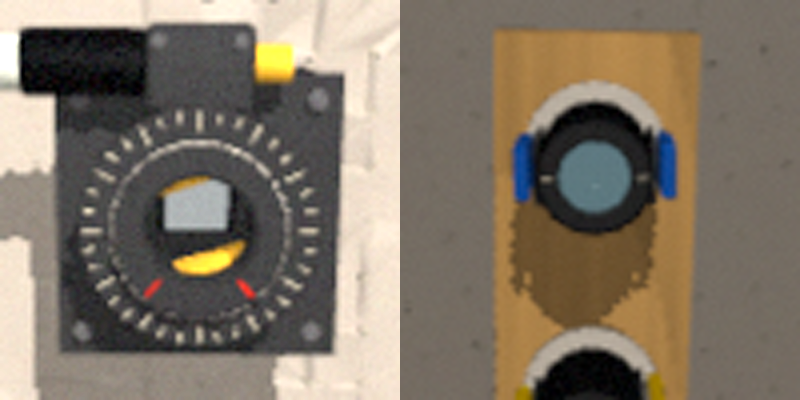

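The rotor's brass flats tilt about 17° counter-clockwise, so its yaw is roughly +0.3 rad. The cartridge's tabs give a yaw of about -0.20. I'll take second views turned by π so that camera bias cancels.

```bash
cat >> h.py <<'E'
from scipy.optimize import least_squares
def lens(f,near,z=.098):
    m=mask(f,(85,40,60),(110,200,255)); s=cv2.connectedComponentsWithStats(m)
    best=None
    for st,ce in zip(s[2][1:],s[3][1:]):
        p=onz(f,[ce],z)[0]
        if st[4]>60 and np.hypot(*(p[:2]-near))<.03: best=(p,st[2:]); 
    return best
def collar(f,near,z=.11,r=.032):
    g=cv2.cvtColor(f["img"],cv2.COLOR_RGB2GRAY).astype(np.float32)
    g=g-cv2.GaussianBlur(g,(0,0),3)
    yy,xx=np.mgrid[:400,:640]; px=np.c_[xx.ravel(),yy.ravel()]; P=onz(f,px,z)[:,:2]; w=g.ravel()
    c=np.array(near,float)
    for tol in (.006,.004,.003):
        d=np.hypot(*(P-c).T); k=(abs(d-r)<tol)&(w>8); Q=P[k]
        c=least_squares(lambda c:(np.hypot(*(Q-c[:2]).T)-r),c,loss="soft_l1",f_scale=.0007).x
    res=np.hypot(*(Q-c).T)-r
    return c,len(Q),res.std(),res.mean()
E
python3 - <<'E'
from h import *
P=np.pi
m=np.load("m.npy",allow_pickle=True).item(); c=np.load("c.npy",allow_pickle=True).item()
print("col A",collar(m,[.52,-.16])); print("lens A",lens(c,[.567,.213]))
arm.move_ptp([0.567,0.213,0.27],[P,0,-0.2+P]); f=snap("wrist","w_cart2.png"); np.save("c2.npy",f,allow_pickle=True)
print("lens B",lens(f,[.567,.213]))
k=mask(f,(105,110,40),(130,255,255)); s=cv2.connectedComponentsWithStats(k)
for st,ce in zip(s[2][1:],s[3][1:]):
    if st[4]>15: print(st,ce.round(1),onz(f,[ce],.085).round(4))
arm.move_ptp([0.52,-0.16,0.30],[P,0,P]); f=snap("wrist","w_mount2.png"); np.save("m2.npy",f,allow_pickle=True)
print("col B",collar(f,[.52,-.16])); print(arm.get_state()["time"])
a=[cv2.resize(np.clip(g["img"].astype(float)*2,0,255).astype(np.uint8)[v-50:v+50,u-50:u+50],(400,400),interpolation=cv2.INTER_CUBIC) for g,u,v in ((m,325,170),(f,325,190))]
cv2.imwrite("pics/zoom2.png",np.hstack(a)[:,:,::-1])
E
```

```text
col A (array([ 0.52083513, -0.15904373]), 111, np.float64(0.0016534851935777297), np.float64(0.00021122399950947054))
lens A (array([0.56834315, 0.21424348, 0.098     ]), array([ 19,  19, 276], dtype=int32))
lens B (array([0.56729846, 0.21458532, 0.098     ]), array([ 19,  19, 272], dtype=int32))
[301 174   5  16  70] [302.9 181.2] [[0.5607 0.1905 0.085 ]]
[336 174   5  16  71] [338.  181.6] [[0.5712 0.2397 0.085 ]]
col B (array([ 0.51895426, -0.15836845]), 108, np.float64(0.0016276579786174228), np.float64(0.0003003959442930758))
7.3833
```

View pics/zoom2.png

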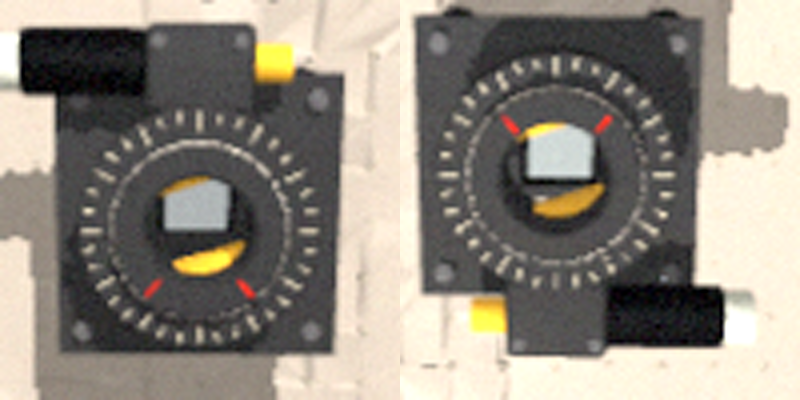

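Both views agree: the cartridge is at (0.5678, 0.2144) with yaw -0.20, the collar at (0.5199, -0.1587), and the rotor at about +0.31 rad. Now I'll grasp.

```bash
python3 - <<'E'
from h import *
P=np.pi; y=-0.2035
arm.move_ptp([0.5678,0.2144,0.15],[P,0,y]); arm.sleep(.1)
print(arm.get_state()["tcp_pos"].round(4))
print(arm.movel([0.5678,0.2144,0.058],rate=.08,stop_force=8))
arm.sleep(.3); s=arm.get_state(); print(s["tcp_pos"].round(4),s["tool_rot"].round(3),s["ft_force"].round(1))
arm.grip(0.03); s=arm.get_state(); print(s["width"],s["grip_force"],s["tcp_pos"].round(4),s["time"],s["ft_force"].round(1))
arm.movel([0.5678,0.2144,0.20],rate=.12); arm.sleep(.2)
s=arm.get_state(); print(s["width"],s["tcp_pos"].round(4),s["tool_rot"].round(3),s["ft_force"].round(1))
f=snap("wrist","held.png"); l=lens(f,[.5678,.2144],.098+s["tcp_pos"][2]-.058); print(l)
E
```

```text
[0.5678 0.2136 0.1497]
False
[0.5679 0.2145 0.0582] [-3.141 -0.    -0.203] [-0.1  0.3  0.4]
0.04274674136301882 30.031545627862215 [0.5682 0.2143 0.0586] 12.175 [-1.4 -0.7  4.4]
0.04266796245556961 [0.5675 0.2143 0.1994] [ 3.141e+00  1.000e-03 -2.040e-01] [-0.5  0.4 -2.4]
(array([0.54641335, 0.22127513, 0.23942661]), array([ 20,  12, 180], dtype=int32))
```

View pics/held.png

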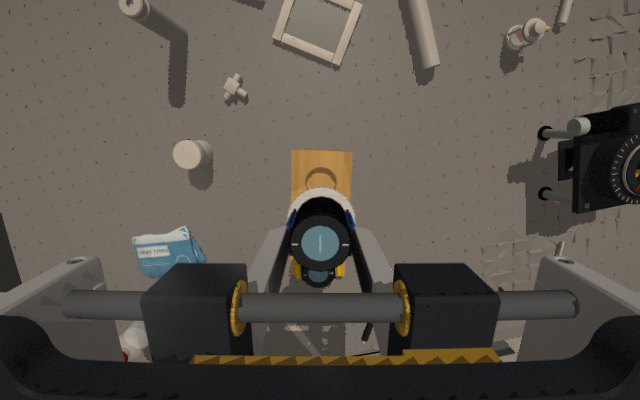

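The held cartridge is upright, with its lens at about (320,243) and the blue tabs by the fingers at (292,218) and (350,218). The fingers read 42.7 mm where squeezed tabs should give 48, so I'll check the lens offset and a close crop.

```bash
python3 - <<'E'
from h import *
f=arm.grab_frame("wrist"); s=arm.get_state()
m=mask(f,(85,40,60),(110,200,255)); k=cv2.connectedComponentsWithStats(m)
R=np.array([[np.cos(-.204),-np.sin(-.204)],[np.sin(-.204),np.cos(-.204)]])
for st,ce in zip(k[2][1:],k[3][1:]):
    if st[4]>60 and abs(ce[0]-320)<40:
        p=onz(f,[ce],.239)[0]; print(st,ce.round(1),p.round(4),((p-s["tcp_pos"])[:2]@R).round(4))
k=cv2.connectedComponentsWithStats(mask(f,(105,110,40),(130,255,255)))
for st,ce in zip(k[2][1:],k[3][1:]):
    if st[4]>15: print(st,ce.round(1),onz(f,[ce],.22).round(4))
a=np.clip(f["img"][180:300,240:400].astype(float)*1.8,0,255).astype(np.uint8)
cv2.imwrite("pics/zoom3.png",cv2.resize(a,(800,600),interpolation=cv2.INTER_CUBIC)[:,:,::-1])
E
```

```text
[ 301  225   39   36 1066] [319.8 242.9] [0.5689 0.215  0.239 ] [0.0011 0.0009]
[308 270  20  12 181] [317.4 275.5] [0.5462 0.2213 0.239 ] [-0.0225  0.0025]
[286 213   7  17  34] [288.5 221.8] [[0.5812 0.2351 0.22  ]]
[291 212   6  16  32] [293.3 219.4] [[0.5823 0.2314 0.22  ]]
[345 213   5  15  34] [347.2 219.7] [[0.5744 0.1942 0.22  ]]
[349 213   6  17  34] [351.7 221.7] [[0.5723 0.1913 0.22  ]]
```

View pics/zoom3.png

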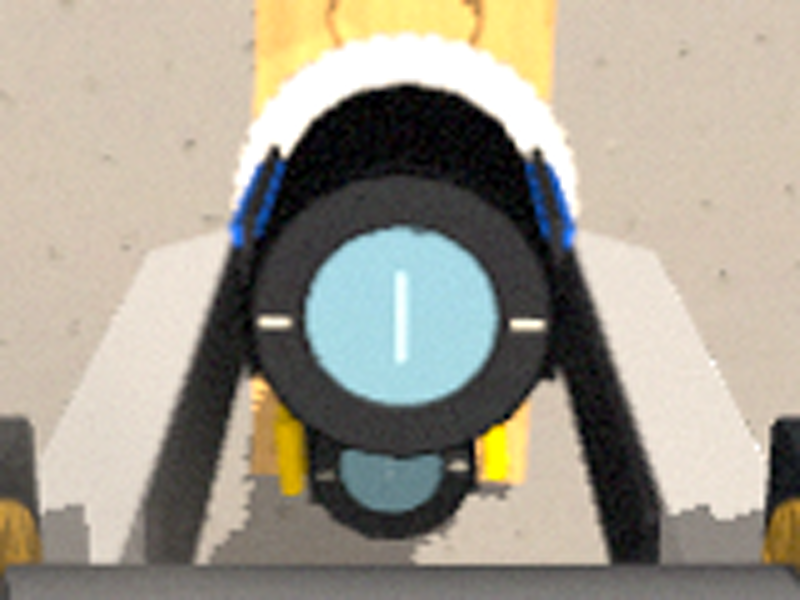

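Both pads sit on the blue tabs, which are squeezed fully against the barrel. The cartridge is centred within about 1 mm and square to the tool. Next I'll carry it to the mount and insert under light pressure.

```bash
python3 - <<'E'
from h import *
P=np.pi; x,yy=.5197,-.1592
def st(t): s=arm.get_state(); print(t,s["tcp_pos"].round(4),s["tool_rot"][2].round(3),s["ft_force"].round(1),s["ft_torque"].round(2),round(s["time"],2),round(s["width"],4))
arm.move_ptp([x,yy,0.215],[P,0,0.31]); arm.sleep(.2); st("above")
print(arm.movel([x,yy,0.163],rate=.06,stop_force=8)); arm.sleep(.1); st("edge")
print(arm.movel([x,yy,0.136],rate=.025,stop_force=8)); arm.sleep(.1); st("rotor")
E
```

```text
above [ 0.5201 -0.1581  0.2147] 0.312 [-0.  -0.2 -3. ] [-0.    0.   -0.02] 15.42 0.0427
False
edge [ 0.52   -0.1594  0.1634] 0.31 [-0.3  0.5 -2.6] [ 0.03  0.04 -0.01] 16.53 0.0427
True
rotor [ 0.5202 -0.1594  0.1585] 0.31 [-0.3 -0.   5.5] [0.25 0.15 0.06] 17.07 0.0431
```

```bash
python3 - <<'E'
from h import *
w=arm.grab_frame("wrist"); g=arm.grab_frame("scene")
a=np.clip(w["img"][170:290,240:400].astype(float)*2,0,255).astype(np.uint8)
b=np.clip(g["img"][110:230,280:440].astype(float)*1.5,0,255).astype(np.uint8)
cv2.imwrite("pics/contact.png",np.hstack([cv2.resize(q,(400,300),interpolation=cv2.INTER_CUBIC) for q in (a,b)])[:,:,::-1])
t=arm.grab_frame("top")
m=mask(w,(85,40,60),(110,200,255)); k=cv2.connectedComponentsWithStats(m); s=arm.get_state()
c,sn=np.cos(.31),np.sin(.31)
for st,ce in zip(k[2][1:],k[3][1:]):
    if st[4]>300:
        p=onz(w,[ce],.198)[0]; print(st,ce.round(1),p.round(4),((p-s["tcp_pos"])[:2]@np.array([[c,-sn],[sn,c]])).round(4))
for n in ("m.npy","m2.npy"):
    f=np.load(n,allow_pickle=True).item()
    for r in (.031,.032,.0325): print(n,r,collar(f,[.52,-.159],r=r))
E
```

```text
[ 301  225   39   37 1105] [319.8 242.9] [ 0.5214 -0.1578  0.198 ] [0.0017 0.0011]
m.npy 0.031 (array([ 0.51956972, -0.15801726]), 98, np.float64(0.001556672589086065), np.float64(9.224341226949756e-05))
m.npy 0.032 (array([ 0.52111352, -0.15863598]), 109, np.float64(0.0016055046158351932), np.float64(0.00015642275705560335))
m.npy 0.0325 (array([ 0.52182846, -0.15903193]), 118, np.float64(0.0016119910377627412), np.float64(0.00030881783159000765))
m2.npy 0.031 (array([ 0.51937553, -0.1566769 ]), 97, np.float64(0.0015916845053178584), np.float64(0.00022470753867124893))
m2.npy 0.032 (array([ 0.5194277 , -0.15789814]), 108, np.float64(0.001599899787960328), np.float64(0.0003635663448773853))
m2.npy 0.0325 (array([ 0.5193904, -0.15859  ]), 114, np.float64(0.0016239456850007117), np.float64(0.00023625764880238307))
```

View pics/contact.png

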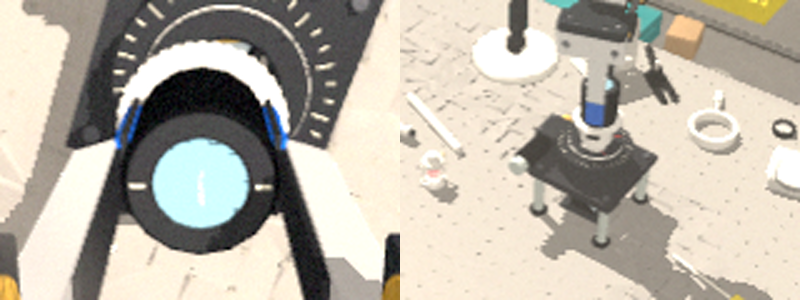

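The scene crop shows the foot standing on the collar top, not in the bore. In the wrist crop the tick ring looks centred about 11 px right of the cartridge. I'll measure that from this frame.

```bash
python3 - <<'E'
from h import *
w=arm.grab_frame("wrist"); s=arm.get_state()
print(s["tcp_pos"].round(4),s["tool_rot"].round(3),s["ft_force"].round(1),s["ft_torque"].round(2)); print(ray(w,[(320,200)])[0].round(4),w["mtx"].round(1).tolist(),w["extrinsics"].round(3).tolist())
z=lambda u,v:(240+u*.4,170+v*.4)
for n,p in (("ring L",z(148,40)),("ring R",z(310,75)),("ring apex",z(222,8)),("flange L",z(118,100)),("flange R",z(285,100))):
    print(n,np.round(p,1),onz(w,[p],.11 if n[0]=="r" else .146).round(4))
for c0 in ([.52,-.159],[.515,-.165],[.52,-.17],[.525,-.165]): print(collar(w,c0))
for n in ("m.npy","m2.npy"):
    f=np.load(n,allow_pickle=True).item(); print(ray(f,[(320,200)])[0].round(4), f["extrinsics"].round(3).tolist())
E
```

```text
[ 0.5202 -0.1594  0.1585] [ 3.141e+00 -1.000e-03  3.100e-01] [-0.8 -0.1  6.7] [ 0.13  0.17 -0.03]
[ 0.5886 -0.1363  0.3659] [[278.2, 0.0, 319.9], [0.0, 278.2, 201.8], [0.0, 0.0, 1.0]] [[0.307, -0.952, -0.0, -0.31], [-0.922, -0.297, 0.248, 0.411], [-0.236, -0.076, -0.969, 0.483], [0.0, 0.0, 0.0, 1.0]]
ring L [299.2 186. ] [[ 0.5347 -0.1332  0.11  ]]
ring R [364. 200.] [[ 0.5406 -0.1957  0.11  ]]
ring apex [328.8 173.2] [[ 0.5547 -0.1558  0.11  ]]
flange L [287.2 210. ] [[ 0.52   -0.1301  0.146 ]]
flange R [354. 210.] [[ 0.5369 -0.1824  0.146 ]]
(array([ 0.52183079, -0.15834383]), 277, np.float64(0.0017516756105662703), np.float64(1.330936997689224e-05))
(array([ 0.50782821, -0.16380356]), 601, np.float64(0.001536343626395382), np.float64(-8.291756380385715e-05))
(array([ 0.52175042, -0.17082194]), 342, np.float64(0.0017109703745210416), np.float64(0.00015334250101820836))
(array([ 0.52518529, -0.16665229]), 387, np.float64(0.001223390731077284), np.float64(3.4212332372645334e-05))
[ 0.5918 -0.1603  0.507 ] [[-0.0, -1.0, -0.0, -0.16], [-0.968, 0.0, 0.25, 0.446], [-0.25, 0.0, -0.968, 0.639], [0.0, 0.0, 0.0, 1.0]]
[ 0.4473 -0.1579  0.5074] [[-0.003, 1.0, 0.001, 0.159], [0.968, 0.003, 0.252, -0.56], [0.252, 0.002, -0.968, 0.379], [0.0, 0.0, 0.0, 1.0]]
```

The current frame puts the collar at about y = -0.166. My collar fit had locked onto its starting guess, which its residual of about 1.6 mm should have shown me. I'll back off upward, then refit from a sound start and check the residuals.

```bash
cat >> h.py <<'E'
def collar2(f,c,z=.11,r=.032,thr=10):
    g=cv2.cvtColor(f["img"],cv2.COLOR_RGB2GRAY).astype(np.float32); g=g-cv2.GaussianBlur(g,(0,0),2.5)
    yy,xx=np.mgrid[:400,:640]; P=onz(f,np.c_[xx.ravel(),yy.ravel()],z)[:,:2]; w=g.ravel(); p=np.r_[c,r]
    for tol in (.005,.004,.003,.002,.002,.002):
        d=np.hypot(*(P-p[:2]).T); k=(abs(d-p[2])<tol)&(w>thr); Q=P[k]
        p=least_squares(lambda c:(np.hypot(*(Q-c[:2]).T)-c[2]),p,loss="soft_l1",f_scale=.0005).x
    res=np.hypot(*(Q-p[:2]).T)-p[2]; a=np.arctan2(*(Q-p[:2]).T[::-1])
    return p.round(4),len(Q),res.std().round(5),len(np.unique((a//.26)))
E
python3 - <<'E'
from h import *
for n in ("m.npy","m2.npy"):
    f=np.load(n,allow_pickle=True).item()
    for c in ([.52,-.159],[.52,-.167],[.523,-.165],[.517,-.168]): print(n,c,*[collar2(f,c,thr=t) for t in (6,12)])
    # red marks on collar
    m=mask(f,(0,120,60),(8,255,255))|mask(f,(172,120,60),(180,255,255)); k=cv2.connectedComponentsWithStats(m)
    for st,ce in zip(k[2][1:],k[3][1:]):
        p=onz(f,[ce],.11)[0]
        if st[4]>3 and np.hypot(*(p[:2]-[.52,-.165]))<.05: print("red",st[4],p.round(4))
E
```

```text
m.npy [0.52, -0.159] (array([ 0.5217, -0.1632,  0.0361]), 181, np.float64(0.00107), 23) (array([ 0.5214, -0.1641,  0.0361]), 149, np.float64(0.00104), 23)
m.npy [0.52, -0.167] (array([ 0.5209, -0.1655,  0.0358]), 177, np.float64(0.00106), 25) (array([ 0.521 , -0.1652,  0.036 ]), 144, np.float64(0.00099), 21)
m.npy [0.523, -0.165] (array([ 0.522 , -0.1656,  0.0348]), 156, np.float64(0.00101), 24) (array([ 0.5211, -0.1647,  0.036 ]), 148, np.float64(0.00102), 21)
m.npy [0.517, -0.168] (array([ 0.5209, -0.166 ,  0.0357]), 172, np.float64(0.00105), 25) (array([ 0.521 , -0.1654,  0.0359]), 145, np.float64(0.00101), 22)
red 11 [ 0.5051 -0.1496  0.11  ]
red 14 [ 0.5043 -0.1836  0.11  ]
m2.npy [0.52, -0.159] (array([ 0.5208, -0.1615,  0.036 ]), 129, np.float64(0.00104), 24) (array([ 0.5205, -0.1623,  0.0363]), 110, np.float64(0.0011), 23)
m2.npy [0.52, -0.167] (array([ 0.5239, -0.1663,  0.0322]), 162, np.float64(0.00073), 25) (array([ 0.5239, -0.1665,  0.0322]), 92, np.float64(0.00061), 24)
m2.npy [0.523, -0.165] (array([ 0.5239, -0.1663,  0.0322]), 162, np.float64(0.00073), 25) (array([ 0.5239, -0.1665,  0.0322]), 92, np.float64(0.00061), 24)
m2.npy [0.517, -0.168] (array([ 0.5187, -0.1662,  0.0367]), 156, np.float64(0.00106), 25) (array([ 0.5188, -0.167 ,  0.0368]), 118, np.float64(0.00102), 24)
red 12 [ 0.5053 -0.1827  0.11  ]
red 10 [ 0.5044 -0.1492  0.11  ]
```

```bash
python3 - <<'E'
from h import *
f=np.load("m.npy",allow_pickle=True).item()
for c in ([.525,-.167],[.5245,-.1665],[.5235,-.1675]): print(c,*[collar2(f,c,thr=t) for t in (6,12,20)])
f=np.load("m2.npy",allow_pickle=True).item()
print(collar2(f,[.5245,-.1665],thr=20))
E
```

```text
[0.525, -0.167] (array([ 0.5254, -0.1666,  0.0319]), 164, np.float64(0.00079), 23) (array([ 0.5253, -0.1664,  0.032 ]), 105, np.float64(0.0007), 22) (array([ 0.5215, -0.165 ,  0.0359]), 97, np.float64(0.00097), 21)
[0.5245, -0.1665] (array([ 0.5254, -0.1666,  0.0319]), 164, np.float64(0.00079), 23) (array([ 0.5253, -0.1664,  0.032 ]), 105, np.float64(0.0007), 22) (array([ 0.5215, -0.165 ,  0.0359]), 97, np.float64(0.00097), 21)
[0.5235, -0.1675] (array([ 0.5254, -0.1666,  0.0319]), 164, np.float64(0.00079), 23) (array([ 0.5211, -0.1655,  0.0358]), 143, np.float64(0.00099), 22) (array([ 0.5214, -0.165 ,  0.0358]), 96, np.float64(0.00096), 21)
(array([ 0.5237, -0.1665,  0.0322]), 34, np.float64(0.00051), 17)
```

Both views now agree on the collar at (0.5246, -0.1665), with a fitted radius of 32.0 to 32.2 mm, which matches the given collar size. I'll lift and retry there.

```bash
cat >> h.py <<'E'
def st(t): s=arm.get_state(); print(t,s["tcp_pos"].round(4),s["tool_rot"].round(3),s["ft_force"].round(1),s["ft_torque"].round(2),round(s["time"],2),round(s["width"],4))
E
python3 - <<'E'
from h import *
x,y=.5241,-.1673
arm.movel([.5197,-.1592,.168],rate=.06); arm.movel([x,y,.168],rate=.06); arm.sleep(.2); st("above")
print(arm.movel([x,y,0.136],rate=.025,stop_force=8)); arm.sleep(.1); st("rotor")
E
```

```text
above [ 0.524  -0.1672  0.1678] [-3.14e+00  1.00e-03  3.10e-01] [ 0.1 -0.7 -2.8] [0.01 0.   0.02] 18.1 0.0428
False
rotor [ 0.5242 -0.1673  0.1361] [-3.141e+00  1.000e-03  3.100e-01] [-0.2  0.  -2.2] [0.01 0.03 0.02] 19.63 0.0427
```

The spigot went into the bore without force. Next it goes down onto the rotor.

```bash
python3 - <<'E'
from h import *
x,y=.5241,-.1673
print(arm.movel([x,y,0.1245],rate=.015,stop_force=8)); arm.sleep(.1); st("rotor")
E
```

```text
False
rotor [ 0.5241 -0.1673  0.1247] [-3.141e+00  1.000e-03  3.100e-01] [-1.7  0.2  2.7] [0.26 0.33 0.03] 20.65 0.0428
```

It dropped into the slot at 0.31 rad. Now I'll push it home gently.

```bash
python3 - <<'E'
from h import *
x,y=.5241,-.1673
print(arm.movel([x,y,0.120],rate=.01,stop_force=18)); st("push"); arm.sleep(.3); st("home")
E
```

```text
True
push [ 0.5241 -0.1674  0.1245] [-3.14 -0.    0.31] [-1.2  0.9  7.3] [ 0.44  0.37 -0.02] 20.95 0.0432
home [ 0.5241 -0.1674  0.1245] [-3.14 -0.    0.31] [-0.7  1.3  8.2] [ 0.44  0.36 -0.02] 21.25 0.0427
```

```bash
python3 - <<'E'
from h import *
x,y=.5241,-.1673
for z in (.1238,.1230):
    print(arm.movel([x,y,z],rate=.005,stop_force=25)); arm.sleep(.2); st("push")
E
```

```text
False
push [ 0.5242 -0.1674  0.1245] [-3.139e+00  1.000e-03  3.100e-01] [-2.9  2.2  7.5] [0.48 0.58 0.03] 21.77 0.043
False
push [ 0.5242 -0.1675  0.1244] [-3.138  0.     0.31 ] [-3.9  1.4 11.6] [0.84 0.91 0.03] 22.28 0.0432
```

```bash
python3 - <<'E'
from h import *
x,y=.5241,-.1673
print(arm.movel([x,y,.1215],rate=.005,stop_force=30)); arm.sleep(.2); st("push")
arm.movel([x,y,.1237],rate=.01); st("ease")
arm.grip(.09); arm.sleep(.2); st("open")
arm.movel([x,y,.27],rate=.12); arm.sleep(.2); st("up")
w=snap("wrist","final.png"); g=arm.grab_frame("scene")
m=mask(w,(85,40,60),(110,200,255)); k=cv2.connectedComponentsWithStats(m)
for s,ce in zip(k[2][1:],k[3][1:]):
    p=onz(w,[ce],.164)[0]
    if s[4]>60 and np.hypot(*(p[:2]-[x,y]))<.04: print("lens",s,p.round(4))
k=cv2.connectedComponentsWithStats(mask(w,(105,110,40),(130,255,255)))
for s,ce in zip(k[2][1:],k[3][1:]):
    if s[4]>15: print("tab",s,ce.round(1),onz(w,[ce],.151).round(4))
a=cv2.resize(np.clip(w["img"][100:250,220:420].astype(float)*1.8,0,255).astype(np.uint8),(400,300),interpolation=cv2.INTER_CUBIC)
b=cv2.resize(np.clip(g["img"][110:230,280:440].astype(float)*1.5,0,255).astype(np.uint8),(400,300),interpolation=cv2.INTER_CUBIC)
cv2.imwrite("pics/final2.png",np.hstack([a,b])[:,:,::-1])
E
```

```text
False
push [ 0.5243 -0.1676  0.1242] [-3.138e+00 -1.000e-03  3.100e-01] [-5.5  3.2 22.4] [1.29 1.5  0.02] 22.93 0.0431
ease [ 0.5242 -0.1675  0.1245] [-3.139e+00  1.000e-03  3.100e-01] [-2.1  0.4 10.4] [0.64 0.71 0.01] 23.3 0.0432
open [ 0.5241 -0.1673  0.1237] [-3.139e+00  1.000e-03  3.100e-01] [-0.2  0.7  0.5] [-0.03 -0.04 -0.04] 24.37 0.0899
up [ 0.5239 -0.1672  0.2695] [-3.138e+00  2.000e-03  3.100e-01] [-0.2 -0.5 -0.5] [-0.03 -0.    0.02] 25.93 0.0899
lens [310 183  22  22 381] [ 0.525  -0.1663  0.164 ]
tab [296 179   7  22 132] [299.1 190. ] [[ 0.5185 -0.1412  0.151 ]]
tab [339 180   8  21 130] [342.2 190.2] [[ 0.5341 -0.1904  0.151 ]]
```

View pics/final2.png

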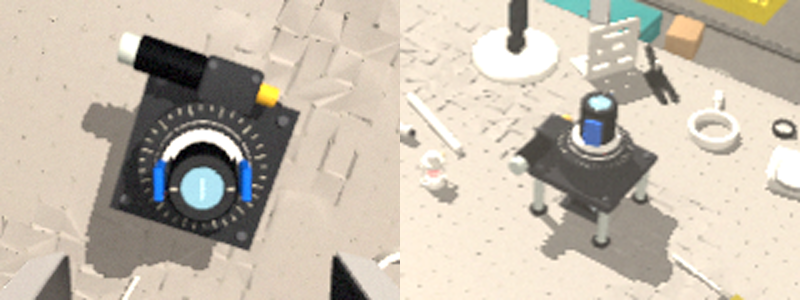

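The cartridge stands centred in the collar at (0.525, -0.1663), with its flange on the rim. Both blue tabs are out, 51.6 mm between centres against 50.5 mm when free. The gripper is clear, so I'm handing in.

```bash
python3 -c "
from h import *
print(arm.sign_off())"
```

```text
the job is handed in; nothing more can be done
None
```

The blue cartridge is fitted in the rotation mount: it dropped into the rotor slot at about 0.31 rad, was pushed home, both tabs sprang out, and I handed the job in at about 26 s (no verdict was returned); the first lowering missed the bore and touched the collar top at about 8 N before I corrected the position.

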